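# Hang the slide basket on the dipper and start the dip

### The job

Hang the basket of slides on the slide dipper's upright in the highest position its two hook tabs fit, so that it clears the jar: keep it level, push the tabs into the slots, lower it until they engage, and let go. Then press the long start key at the front of the dipper's panel with the fingertips, firmly but without overloading it, and keep it pressed for about a second; do not press the three small round keys. Leave everything else on the bench as it stands.

Things in the scene. Friction and masses are not known exactly. Their poses are not given: they have to be found in the camera images.
- slide_dipper: bench slide dipper, fixed: white base 284 mm deep (x -172 to +112), 134 wide, rear part 45 high; origin on the worktop under it, x from its front to its back (away from the operator), z up. Open jar (82 x 108 mm, rim 105 high) centred at x = -27. Sloping key panel at the front. Upright at the back, 60 wide, cap at 257; its front plate (x = 70, 5 mm thick, hollow 22 mm behind) has the slots.
- top_seat (a point): middle of the lower edge of the top slot, half way through the plate, 210 mm above the worktop; axes of the dipper. The plate has four slots in one column, each 16 wide (y) and 20 high, lower edges 120, 150, 180, 210 mm high. In the highest position the upper tab rests here, the lower tab on the edge 60 mm below.
- slide_carrier: slide basket and hanger, one rigid steel piece, 0.2 to 0.4 kg, loose, upright: basket 60 x 88 x 30 mm with glass slides; above it a level grip bar 10 thick (y), z = 58 to 82, x = -33 to 95; at its +x end an upright hook plate 28 wide, z = 12 to 104, contact face at x = 97. Origin: middle of the basket's underside; x toward the hooks, z up. Hung in the highest position its origin is 124 mm up.
- upper_tab (a point): middle of the underside of the upper hook tab, 2.5 mm out from the contact face; coincides with top_seat when hung right (then it may sag forward up to 2 degrees). The tab is 11 wide, 6 thick, stands out 11 mm toward +x and ends in a lip reaching 8 mm below the underside (hook 14 mm high; 7 mm from face to lip). To enter the slot it must be 8 to 14 mm above the seat.
- lower_tab (a point): the same point of the lower hook tab, which has the same shape, 60 mm below the upper one (carrier z = 26 mm).
- grip_bar (a point): middle of the height and thickness of the grip bar above the basket, near the centre of mass (carrier x = 10, y = 0, z = 70 mm): the place to pinch it from above, closing along the carrier's y; basket top 40 mm below it.
- start_key: long flat membrane key, 28 x 80 mm (long side along y), nearest the panel's front edge, small dark triangle on it. Origin: its middle on the panel; top 2 mm above along its own z, square to the panel (12 degrees off vertical, toward the operator). Yields from 3 N, bottoms after 1.5 mm at 7.5 N. Accepted once 9 N or more is kept up 0.5 s; 22 N ruins it: aim at 12 to 14 N.
- small_keys: three round membrane keys, 18 mm across, 2 mm high, in a row along y at -36, 0 and +36 mm, 38 mm behind the start key's middle up the panel's slope; origin at the middle one, on the panel. Not to be pressed.
- sample_cup: sample cup with screw lid, 61 mm wide, 68 mm high, loose; stands on the side of the dipper where the carrier does not; origin at the centre of its underside.
- slide_box: flat slide box, 97 x 142 x 38 mm, loose, at the back right; origin at the centre of its underside.
- dropper_oil: small dropper bottle, 23 mm wide, 58 mm high, loose, behind the dipper on the right; origin at the centre of its underside.

How it is judged:
On the way, in this order (a step that is already met when the one before it is completed fails the run):
1. the carrier hangs by both tabs in the highest position and has been let go (x of upper_tab in the frame of slide_dipper between 0.067 and 0.0765 m and y of upper_tab in the frame of top_seat between -0.004 and 0.004 m and z of upper_tab in the frame of top_seat between -0.004 and 0.003 m and angle between slide_carrier's own z axis and vertical below 0.08 rad and contact force between the fingers and slide_carrier below 0.2 N), for 0.2 s.
2. the start key is kept pressed by the fingers with 9 N or more for half a second (contact force between the fingers and start_key above 9 N and distance between upper_tab and top_seat below 0.007 m), for 0.5 s.
At the end, for the whole second after the job is handed in: The carrier hangs at rest by its two tabs in the dipper's highest position: upper tab on the lower edge of the top slot (within 4 mm sideways, 4 mm in height, lip behind the plate, tilted less than 4.5 degrees), and the start key is free again (x of upper_tab in the frame of slide_dipper between 0.067 and 0.0765 m and y of upper_tab in the frame of top_seat between -0.004 and 0.004 m and z of upper_tab in the frame of top_seat between -0.004 and 0.003 m and angle between slide_carrier's own z axis and vertical below 0.08 rad and linear speed of slide_carrier below 0.02 m/s and contact force between anything else and start_key below 0.5 N); the robot touches nothing.
It fails at once if the start key is overloaded (22 N or more) (contact force between anything else and start_key above 22 N).
It fails at once if a small round key is pressed (more than 3 N) (contact force between anything else and small_keys above 3 N).
It fails at once if the slide basket is tipped more than 25 degrees (angle between slide_carrier's own z axis and vertical above 0.44 rad).
It fails at once if the sample cup is pushed more than 25 mm or tipped over (distance of sample_cup from where it was at the start of the episode above 0.025 m or angle between sample_cup's own z axis and vertical above 0.5 rad).
It fails at once if the slide box or the dropper bottle is pushed more than 25 mm (distance of any of slide_box, dropper_oil from where it was at the start of the episode above 0.025 m).
It also fails if it takes over 58 s, if anything falls off the work surface, if the arm or the gripper's body presses on something with over 40 N, if the wrist force passes 120 N, or if a joint passes its speed limit or range.

### The arm

A 7-joint arm with a two-finger parallel gripper is mounted at the origin on a cart in front of the work surface, level with it; the furniture and walls round the work are solid. World frame = base frame: x ahead of the robot, y to its left, z up, the work surface at z = 0. Lengths are in m, angles in rad, forces in N, time in s.
With the tool pointing down it reaches from about 0.425 to 0.925 m from the base axis. Payload 6.8 kg.
Tool frame: the origin (TCP) lies at the centre of the arm's flange, where the gripper is bolted on; the fingertips stand 182 mm ahead of it and the grasp point (between the pads) lies 163 mm ahead of it; z points along the fingers, y is the direction in which the jaws open and shut (so a half turn about z gives the same grasp; the last joint's range is limited). The gripper opens to 88 mm and grips with 3 to 60 N. Pads are 20 mm wide; open, the fingers measure 115 mm over their backs; the gripper's body (75 mm by 178 mm) begins 61 mm behind the grasp point.
Start: joints at [1.011, 0.477, 0.022, 1.555, -0.011, 1.109, -0.083], TCP at [0.295, -0.607, 0.405] pointing down, gripper open.
Joint ranges: [-2.96, 2.96], [-0.34, 2.1], [-1.41, 1.46], [0.24, 2.44], [-1.37, 4.51], [0.17, 1.92], [-2.96, 2.96]. Speed limits (rad/s): [2.39, 2.39, 3.14, 3.14, 3.14, 3.14, 3.14].

### API

Orientations are given as a 3x3 rotation matrix whose columns are the frame's x, y, z axes.
In Python, from workcell import * gives the robot as it stands.
- The arm moves only by the shell command python3 -m creep 'ROWS' [OPENING]. ROWS is JSON, a list of rows, each a list of 6 numbers: the shift along the tool's x, y, z in cm, then the turn, a rotation vector about the tool's x, y, z in degrees. A call has 1 to 5 rows; each row shifts and turns the commanded pose from where the row before left it, along the tool's axes as they then stand; what a row does not reach is not made up. A row lasts 1/8 s, in which the tool goes at most 62.5 mm and 10.7 degrees, less where a joint would pass 70% of its speed; a pose out of reach is approached as far as the arm can. A call is refused whole if a number of a shift passes 6.25 or a number of a turn 10.7, either way. A call with a gripper value outside its range is refused whole. OPENING is the gripper command: -1 is fully open, 1 is shut, values between are in proportion, set as the call begins (- or left out, the last holds). The fingers move at their own pace and stop on an object; the grip force is fixed at half the most. Time passes only in rows, so rows that do not move let the fingers close. It gives the time, the measured TCP pose, the force and the opening at its end, in the units of the state.
- state(): the state, without advancing time (a new reading comes with each control period).
- grab_frame(name): name is "scene" or "top" or "wrist"; returns a dict with "image" (420x560x3 uint8, red, green, blue), "mtx" (3x3 intrinsics, pixels), "R" (3x3) and "t" (3): a world point X has camera coordinates R X + t. Camera axes: x right, y down, z forward; pixel columns grow to the right and rows downward; lengths in m; the calibration is good to about 2 mm. The wrist camera is an equidistant fisheye: a pixel r from the principal point sees the ray r / f radians off the axis. A picture is of the moment at which its call begins. There is no depth.
- job_done(): hands the job in, once; it reports no verdict.
Trained networks look in a picture, given as the dict that the camera call returned (one of the last four; its "shot" number tells which), for a name from the list of things; names that differ only in an ending like _2 or _b are one class to them, and where a whole thing is asked for, a point or a joint stands for the part that bears it (a point fixed in the world has none). Each returns a list of dicts, best first, with "confidence" (0 to 1); they miss things now and then, are a little off and sometimes report something else, mostly with a low value. They report only what shows in the picture. A call takes as long as a camera call.
- boxes_of(picture, query): "location" ([x, y, z] in m, in world coordinates, good to about 4 mm: the middle of the surface that is visible of it).
- cut_out(picture, query): "pixels" (420x560 bool, what is visible of it).
The state is a dict: "t": time; "joint_positions": joint angles; "qvel": joint speeds; "tau": joint torques, N m; "ee_pos": TCP position; "ee_rot": TCP orientation; "ft_force": force on the tool from outside, world axes, zero at the start; "ft_torque": the same for the moment, N m; "finger_gap": opening from 0.0 (shut) to 1.0 (fully open).
Only numpy, scipy, OpenCV 4.12 (cv2) and the standard library are available. Lean on these libraries where they do the work, as an engineer would, in place of code of your own. Each camera call takes 0.05 s, during which the arm holds its last target.

## Working session

There is one attempt and no reset: what is moved stays moved. The work goes in short steps, Python scripts to look and compute and a shell command to move; the robot and the scene stay as the last step left them, time stands still between calls to the robot, and variables do not carry over. Pictures are saved under pics/ and viewed, and the job is handed in when it is done.

```bash
mkdir -p pics; ls; cat > h.py <<'E'
from workcell import *
import numpy as np, cv2
def save(f,n): cv2.imwrite('pics/'+n+'.png',cv2.cvtColor(f['image'],cv2.COLOR_RGB2BGR))
E
python3 - <<'E'
from h import *
s=state(); print(s['t'],s['ee_pos'],s['ee_rot'],s['finger_gap'])
for n in ['scene','top']:
    f=grab_frame(n); save(f,n+'0'); print(n,f['mtx'].tolist(),f['R'].tolist(),f['t'])
    for q in ['slide_dipper','slide_carrier','grip_bar','start_key','small_keys','sample_cup','slide_box','dropper_oil','upper_tab','top_seat']:
        try:
            print(n,q,[(np.round(d['location'],4).tolist(),round(d['confidence'],2)) for d in boxes_of(f,q)][:3])
        except Exception as e: print(q,e)
print(state()['t'])
E
```

```text
pics
0.0 [ 0.2945818  -0.60703795  0.40368953] [[ 8.99649910e-01  4.36611012e-01 -9.29175117e-04]
 [ 4.36611974e-01 -8.99648561e-01  1.56563916e-03]
 [-1.52355760e-04 -1.81421611e-03 -9.99998343e-01]] 0.998742492331937
scene [[403.40033215054007, 0.0, 285.2306064944004], [0.0, 403.40033215054007, 208.66186943784024], [0.0, 0.0, 1.0]] [[0.6708416356238521, -0.7415598542634779, -0.00777704688454264], [-0.28658056045820457, -0.24955035462379066, -0.9249844338552955], [0.6839905571577551, 0.6227468209889715, -0.3799254067144681]] [-0.42097839  0.29678533  0.54238768]
scene slide_dipper [([0.5004, 0.2329, 0.0442], 0.74), ([0.5951, -0.1109, 0.0597], 0.62)]
scene slide_carrier [([0.4937, -0.3444, 0.0297], 0.83)]
scene grip_bar [([0.4936, -0.3493, 0.0288], 0.83)]
scene start_key [([0.4631, -0.0704, 0.0293], 0.63), ([0.7152, -0.2191, 0.0281], 0.49)]
scene small_keys [([0.5014, -0.0716, 0.0385], 0.56), ([0.4631, -0.0693, 0.0294], 0.49)]
scene sample_cup [([0.5012, 0.2325, 0.0458], 0.61), ([0.595, -0.1125, 0.0591], 0.44)]
scene slide_box [([0.674, -0.3494, 0.0373], 0.79), ([0.493, -0.3444, 0.02
[... 360 characters left out ...]
41275693599, -0.0013231557585238996, -0.13617345057306526], [0.136169436449414, -0.02200804945304547, -0.9904410786797573]] [-0.06296945  0.59090753  1.53669261]
top slide_dipper [([0.5966, -0.0769, 0.0468], 0.85)]
top slide_carrier [([0.499, -0.3396, 0.0269], 0.56), ([0.4697, -0.0708, 0.027], 0.41)]
top grip_bar [([0.501, -0.336, 0.0341], 0.66), ([0.5989, -0.0818, 0.0441], 0.39)]
top start_key [([0.4666, -0.071, 0.0327], 0.7)]
top small_keys []
top sample_cup [([0.5065, 0.2459, 0.0696], 0.6)]
top slide_box [([0.6905, -0.3301, 0.0381], 0.73)]
top dropper_oil [([0.7194, -0.2119, 0.036], 0.64)]
top upper_tab [([0.5005, -0.338, 0.0269], 0.81)]
top top_seat [([0.5968, -0.0835, 0.043], 0.67)]
1.1
```

View pics/scene0.png

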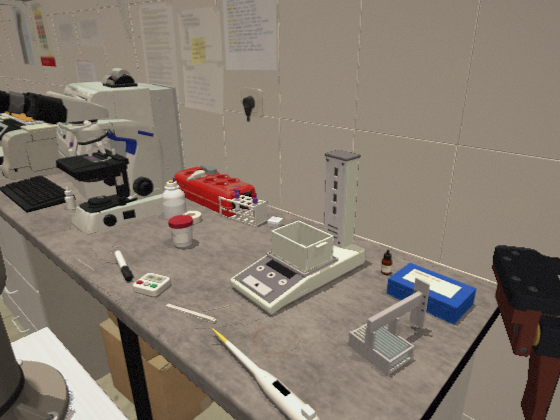

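View pics/top0.png

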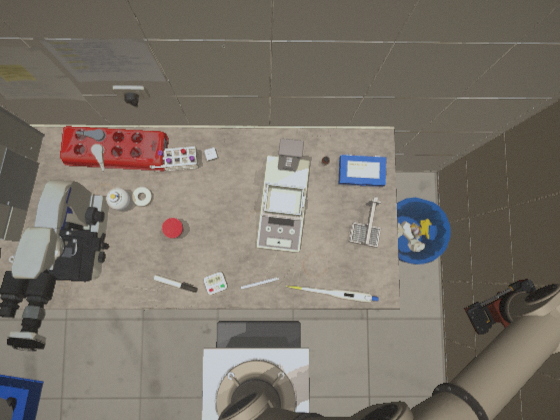

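```bash
python3 - <<'E'
import cv2
a=cv2.imread('pics/top0.png');b=cv2.imread('pics/scene0.png')
def z(im,x0,x1,y0,y1,k,n): cv2.imwrite('pics/'+n+'.png',cv2.resize(im[y0:y1,x0:x1],None,fx=k,fy=k,interpolation=cv2.INTER_CUBIC))
z(a,240,400,130,260,4.6,'t_z'); z(b,225,375,145,315,3.5,'s_z1'); z(b,340,440,270,380,5,'s_z2')
E
```

```text
(no output)
```

View pics/t_z.png

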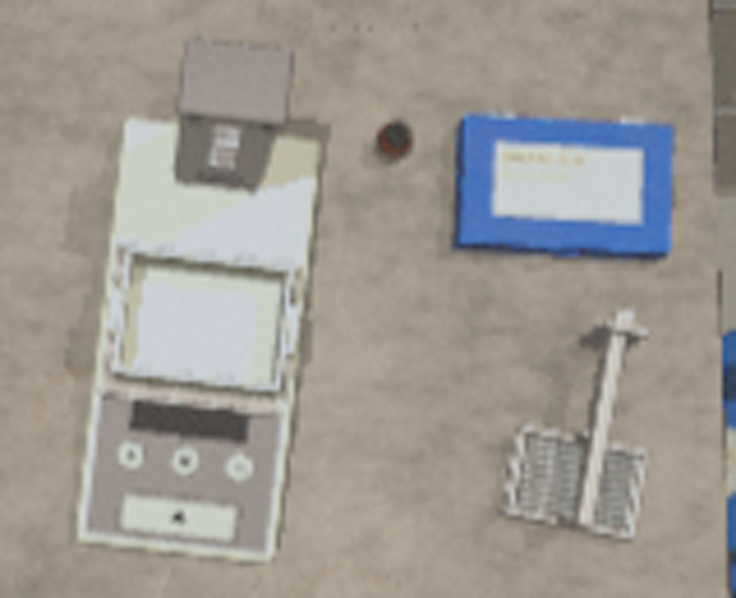

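View pics/s_z1.png

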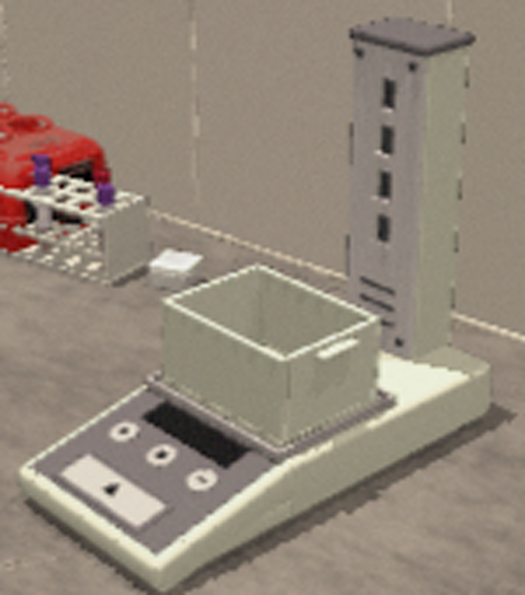

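View pics/s_z2.png

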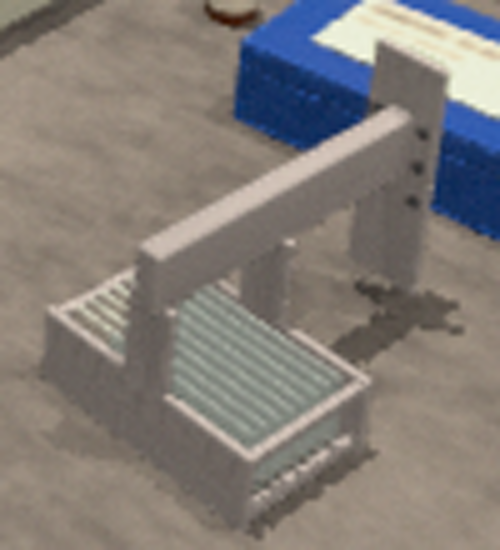

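```bash
cat > fit.py <<'E'
from h import *
from scipy.optimize import least_squares
import sys
F={n:grab_frame(n) for n in ['scene','top']}
def proj(f,X):
    c=np.asarray(X)@np.array(f['R']).T+np.array(f['t']); p=c@np.array(f['mtx']).T; return p[:,:2]/p[:,2:]
S1=lambda x,y:(x/3.5+225-.36,y/3.5+145-.36)
S2=lambda x,y:(x/5+340-.4,y/5+270-.4)
T=lambda x,y:(x/4.6+240-.4,y/4.6+130-.4)
car=[('scene',(-33,5,82),S2(140,245)),('scene',(-33,-5,82),S2(163,262)),('scene',(92,14,104),S2(377,40)),('scene',(95,-14,104),S2(447,72)),
('scene',(-30,44,30),S2(50,308)),('scene',(-30,-44,30),S2(248,457)),('scene',(30,-44,30),S2(370,380)),('scene',(-30,-44,0),S2(243,530)),
('top',(30,44,30),T(518,428)),('top',(30,-44,30),T(648,450)),('top',(-30,-44,30),T(632,538)),('top',(-30,44,30),T(502,512)),('top',(-33,0,82),T(586,522))]
dip=[('scene',(70-2.5,0,h+10),S1(*p)) for h,p in zip((210,180,150,120),((389,94),(386,139),(384,185),(383,228)))]+[
('scene',(-68,54,105),S1(165,300)),('scene',(-68,-54,105),S1(285,357)),('scene',(14,-54,105),S1(380,320)),('scene',(14,54,105),S1(258,266)),
('top',(-68,54,105),T(113,373)),('top',(-68,-54,105),T(280,388)),('top',(14,-54,105),T(300,268)),('top',(14,54,105),T(124,250)),
('top',(112,67,45),T(125,120)),('top',(112,-67,45),T(322,138))]
def fit(pts,x0):
    def res(p):
        c,s=np.cos(p[2]),np.sin(p[2]);R=np.array([[c,-s,0],[s,c,0],[0,0,1]])
        return np.concatenate([proj(F[n],(R@(np.array(X)/1e3)+[p[0],p[1],0])[None])[0]-uv for n,X,uv in pts])
    r=least_squares(res,x0,loss='soft_l1'); print(r.x,np.degrees(r.x[2]),'\n',res(r.x).reshape(-1,2).round(1).tolist()); return r.x
print('car');fit(car,[.5,-.34,-.1]);print('dip');fit(dip,[.6,-.08,-.1])
E
python3 fit.py
```

```text
car
[ 0.49156623 -0.33412546 -0.2007488 ] -11.502059080202313 
 [[-0.8, -0.5], [-0.6, -0.6], [-0.6, -0.3], [0.5, -0.1], [-1.0, -0.0], [0.7, 0.9], [1.3, -0.2], [-0.1, 1.5], [0.3, -1.2], [0.2, -0.3], [0.3, -0.2], [0.3, -0.3], [-0.7, 0.5]]
dip
[ 0.61651439 -0.08743194 -0.11726924] -6.719032746006104 
 [[-1.0, 0.5], [-0.7, 0.9], [-0.6, 0.6], [-0.8, 0.9], [-0.6, 0.2], [0.1, 1.5], [1.3, -0.3], [0.8, -0.5], [-0.1, -0.5], [0.3, 0.6], [-1.0, -0.8], [0.9, -1.2], [0.1, -1.2], [0.4, -0.0]]
```

```bash
python3 -m creep '[[5.07,-2.56,0,0,0,0],[5.07,-2.56,0,0,0,0],[5.07,-2.56,0,0,0,0],[5.07,-2.56,0,0,0,0],[5.07,-2.56,0,0,0,0]]' -1; python3 -m creep '[[5.07,-2.56,0,0,0,0],[0,0,0,0,0,9.35],[0,0,0,0,0,9.35],[0,0,0,0,0,9.35],[0,0,0,0,0,9.35]]'; python3 -m creep '[[0,0,0,0,0,0],[0,0,0,0,0,0]]'
python3 - <<'E'
from h import *
f=grab_frame('wrist'); save(f,'w1'); print(f['mtx'].tolist(),f['R'].tolist(),f['t'])
for q in ['grip_bar','slide_carrier','start_key','slide_dipper']:
  print(q,[(np.round(d['location'],4).tolist(),round(d['confidence'],2)) for d in boxes_of(f,q)][:3])
s=state();print(s['t'],s['ee_pos'],s['ee_rot'])
E
```

```text
t: 1.82
ee_pos: [0.4678, -0.3799, 0.4049]
ee_rot: [[0.9, 0.436, 0.0], [0.436, -0.9, -0.0], [0.0, 0.001, -1.0]]
ft_force: [0.7, -0.0, 0.2]
finger_gap: 1.001
t: 2.45
ee_pos: [0.5014, -0.3363, 0.4048]
ee_rot: [[0.979, -0.205, 0.0], [-0.205, -0.979, -0.0], [0.0, 0.0, -1.0]]
ft_force: [0.7, 0.2, -0.3]
finger_gap: 0.998
t: 2.7
ee_pos: [0.5014, -0.3362, 0.4047]
ee_rot: [[0.981, -0.196, 0.0], [-0.196, -0.981, -0.0], [0.0, 0.0, -1.0]]
ft_force: [-0.6, 0.3, -0.8]
finger_gap: 1.0
[[325.19226210127806, 0.0, 283.7452435023789], [0.0, 325.19226210127806, 209.87379150535222], [0.0, 0.0, 1.0]] [[-0.19624373346108218, -0.9805551451902805, -6.571245542997582e-05], [-0.9345776575775204, 0.18702173232569838, 0.3026342240970317], [-0.2967372558917625, 0.05945148340256871, -0.9531067737074704]] [-0.23061928  0.49472882  0.56020237]
grip_bar [([0.5002, -0.3438, 0.0271], 0.94)]
slide_carrier [([0.5014, -0.339, 0.0304], 0.93)]
start_key [([0.4713, -0.0691, 0.0284], 0.64)]
slide_dipper [([0.6095, -0.1225, 0.0454], 0.71), ([0.7192, -0.2225, 0.0371], 0.26)]
2.95 [ 0.50128244 -0.33636461  0.4047031 ] [[ 9.80023590e-01 -1.98881228e-01  1.45022613e-04]
 [-1.98881235e-01 -9.80023598e-01  3.31952388e-05]
 [ 1.35523673e-04 -6.13743934e-05 -9.99999989e-01]]
```

View pics/w1.png

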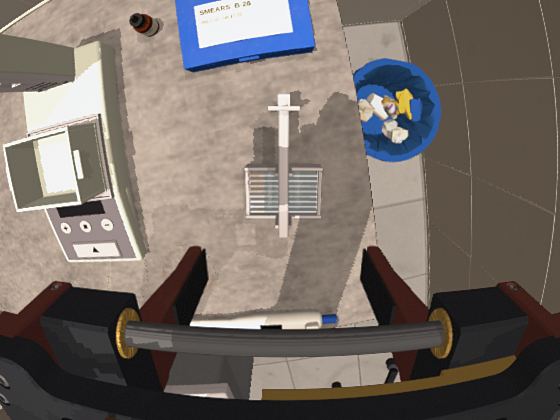

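The wrist view shows the carrier with its bar from (283,237) to (284,95), nearly aligned with the tool, and the dipper at left. I'll overlay the fitted models to check the poses.

```bash
cat >> h.py <<'E'
def fish(f,X):
    c=np.atleast_2d(X)@np.array(f['R']).T+np.array(f['t']); m=np.array(f['mtx'])
    th=np.arctan2(np.hypot(c[:,0],c[:,1]),c[:,2]); r=th*m[0,0]; h=np.hypot(c[:,0],c[:,1])
    return np.c_[m[0,2]+r*c[:,0]/h,m[1,2]+r*c[:,1]/h]
def pin(f,X):
    c=np.atleast_2d(X)@np.array(f['R']).T+np.array(f['t']); p=c@np.array(f['mtx']).T; return p[:,:2]/p[:,2:]
def W(p,X):
    c,s=np.cos(p[2]),np.sin(p[2]);R=np.array([[c,-s,0],[s,c,0],[0,0,1]]); z=p[3] if len(p)>3 else 0
    return (np.atleast_2d(X)/1e3)@R.T+[p[0],p[1],z]
def rect(x0,x1,y0,y1,z): return [(x0,y0,z),(x1,y0,z),(x1,y1,z),(x0,y1,z)]
CAR=[rect(-30,30,-44,44,30),rect(-33,92,-5,5,82),rect(92,97,-14,14,104)]
DIP=[rect(-68,14,-54,54,105),rect(-172,112,-67,67,0)]+[[(70,-8,h),(70,8,h),(70,8,h+20),(70,-8,h+20)] for h in (120,150,180,210)]+[[(70,-30,257),(70,30,257)]]
def over(f,P,polys,k,crop,name,fn):
    x0,x1,y0,y1=crop; im=cv2.cvtColor(f['image'],cv2.COLOR_RGB2BGR)[y0:y1,x0:x1]; im=cv2.resize(im,None,fx=k,fy=k,interpolation=cv2.INTER_CUBIC)
    for p,ps in zip(P,polys):
        for q in ps:
            q=np.array(q,float); d=np.concatenate([q,q[:1]]); d=np.concatenate([np.linspace(a,b,12) for a,b in zip(d[:-1],d[1:])])
            uv=(fn(f,W(p,d))-[x0,y0]+.5)*k-.5
            cv2.polylines(im,[np.round(uv).astype(int)],False,(0,0,255),1)
    cv2.imwrite('pics/'+name+'.png',im)
CP=[.49156623,-.33412546,-.2007488]; DP=[.61651439,-.08743194,-.11726924]
E
python3 - <<'E'
from h import *
f=grab_frame('wrist'); over(f,[CP,DP],[CAR,DIP],5,(230,340,85,205+40),'w1a',fish)
over(f,[CP,DP],[CAR,DIP],4,(0,150,30,270-90),'w1b',fish)
import pickle; pickle.dump(f,open('w1.pkl','wb'))
E
```

```text
(no output)
```

View pics/w1a.png

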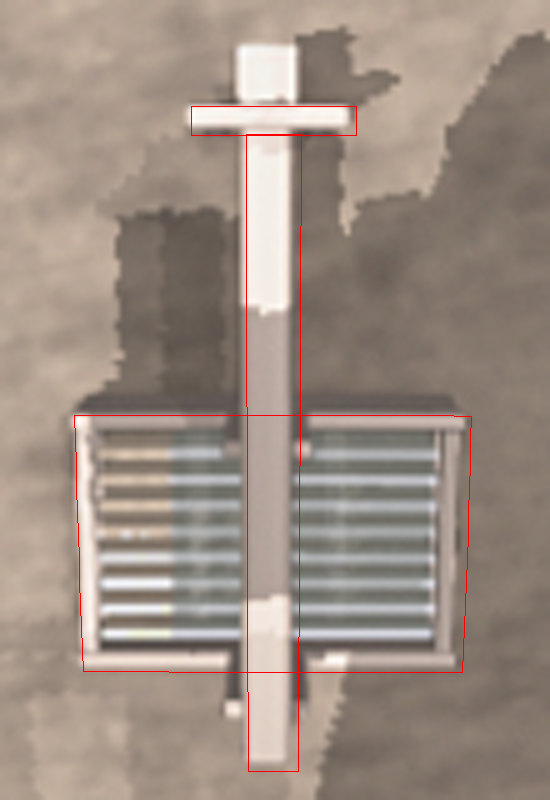

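View pics/w1b.png

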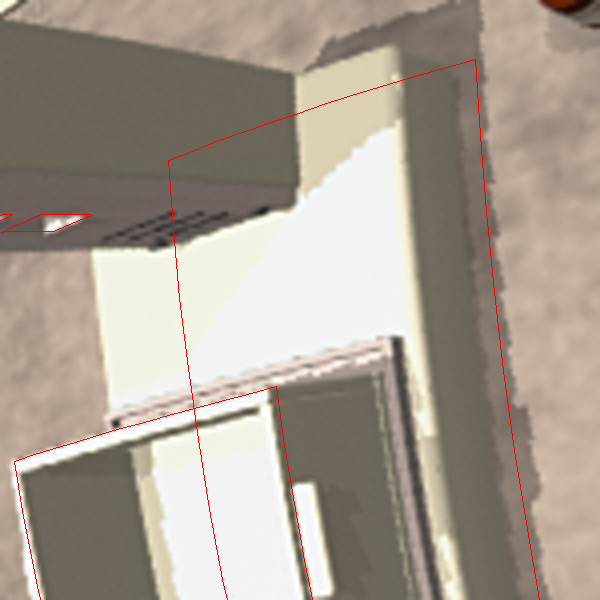

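```bash
python3 -m creep '[[0,-0.1,4.5,0,0,0],[0,0,4.5,0,0,0],[0,0,4.2,0,0,0],[0,0,4.0,0,0,0],[0,0,0,0,0,0]]' ; python3 -m creep '[[0,0,0,0,0,0],[0,0,0,0,0,0],[0,0,0,0,0,0],[0,0,0,0,0,0],[0,0,0,0,0,0]]' 1;python3 -m creep '[[0,0,0,0,0,0],[0,0,0,0,0,0],[0,0,0,0,0,0]]'
python3 - <<'E'
from h import *
f=grab_frame('wrist'); save(f,'w2')
E
```

```text
t: 3.62
ee_pos: [0.5004, -0.3346, 0.23]
ee_rot: [[0.98, -0.199, -0.005], [-0.199, -0.98, 0.003], [-0.006, -0.002, -1.0]]
ft_force: [-0.5, -0.7, -0.4]
finger_gap: 0.998
t: 4.25
ee_pos: [0.5016, -0.3353, 0.2329]
ee_rot: [[0.98, -0.2, 0.0], [-0.2, -0.98, -0.0], [0.0, 0.0, -1.0]]
ft_force: [-0.4, -0.2, -0.1]
finger_gap: 0.47
t: 4.62
ee_pos: [0.5015, -0.3353, 0.2326]
ee_rot: [[0.98, -0.2, -0.0], [-0.2, -0.98, 0.0], [-0.0, -0.0, -1.0]]
ft_force: [-0.2, -0.4, -0.7]
finger_gap: 0.128
```

View pics/w2.png

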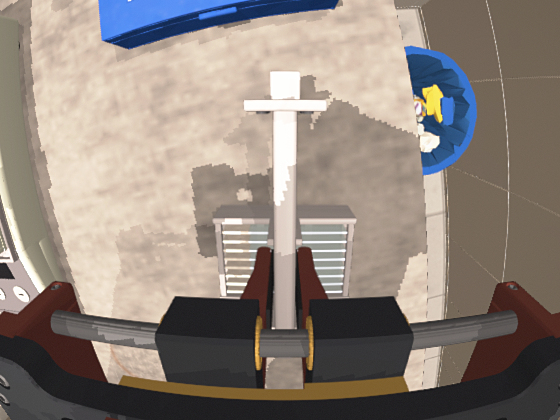

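```bash
python3 -m creep '[[0,0,0,0,0,0],[0,0,-0.5,0,0,0],[0,0,-2,0,0,0],[0,0,-3,0,0,0],[0,0,-3,0,0,0]]'; python3 -m creep '[[0,0,-3,0,0,0],[0,0,-2.2,0,0,0],[0,0,0,0,0,0],[0,0,0,0,0,0]]'
python3 - <<'E'
from h import *
f=grab_frame('wrist'); save(f,'w3'); s=state(); print(s['t'],s['ee_pos'],s['ee_rot'],s['ft_force'],s['finger_gap'])
g=grab_frame('scene');save(g,'s3'); g=grab_frame('top');save(g,'t3')
E
```

```text
t: 5.3
ee_pos: [0.5012, -0.3351, 0.3181]
ee_rot: [[0.98, -0.2, -0.001], [-0.2, -0.98, 0.001], [-0.001, -0.0, -1.0]]
ft_force: [-0.1, 0.0, -3.3]
finger_gap: 0.113
t: 5.8
ee_pos: [0.501, -0.335, 0.3684]
ee_rot: [[0.98, -0.2, -0.002], [-0.2, -0.98, 0.001], [-0.002, -0.001, -1.0]]
ft_force: [-0.6, -0.2, -3.8]
finger_gap: 0.11
5.85 [ 0.50103227 -0.3349456   0.368166  ] [[ 9.79895980e-01 -1.99495460e-01 -2.33018747e-03]
 [-1.99493020e-01 -9.79898464e-01  1.23906467e-03]
 [-2.53053489e-03 -7.49298351e-04 -9.99996517e-01]] [ 0.14936304 -0.86384407 -3.68295348] 0.1122634417535134
```

View pics/w3.png

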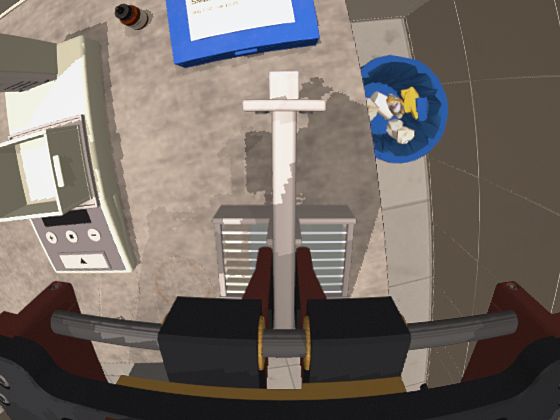

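View pics/s3.png

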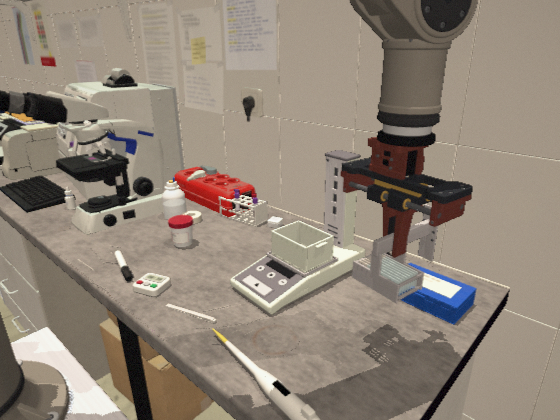

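```bash
python3 -m creep '[[0,0,0,0,0,-4.8],[0.2,-2,0,0,0,0],[0.5,-4,0,0,0,0],[0.6,-4.5,0,0,0,0],[0.6,-4.5,0,0,0,0]]'; python3 -m creep '[[0.6,-4.5,0,0,0,0],[0.5,-4,0,0,0,0],[0.4,-2.4,0,0,0,0],[0,0,0,0,0,0],[0,0,0,0,0,0]]'
python3 - <<'E'
from h import *
import pickle
s=state(); print(s['t'],s['ee_pos'],s['ee_rot'],s['ft_force'],s['finger_gap'])
F={n:grab_frame(n) for n in ('wrist','scene','top')}
for n in F: save(F[n],n[0]+'4')
pickle.dump(F,open('f4.pkl','wb'))
E
```

```text
t: 6.58
ee_pos: [0.5382, -0.1856, 0.3693]
ee_rot: [[0.993, -0.118, -0.0], [-0.118, -0.993, 0.001], [-0.001, -0.001, -1.0]]
ft_force: [1.0, 0.6, -3.2]
finger_gap: 0.114
t: 7.2
ee_pos: [0.5652, -0.0822, 0.3694]
ee_rot: [[0.993, -0.118, -0.001], [-0.118, -0.993, -0.0], [-0.001, 0.001, -1.0]]
ft_force: [0.6, -0.8, -2.9]
finger_gap: 0.115
7.2 [ 0.56516688 -0.08220978  0.36938297] [[ 9.93031884e-01 -1.17843056e-01 -8.32001279e-04]
 [-1.17843458e-01 -9.93032081e-01 -4.52454413e-04]
 [-7.72885351e-04  5.47347566e-04 -9.99999552e-01]] [ 0.60868973 -0.83580203 -2.94411964] 0.11454872091820813
```

View pics/w4.png

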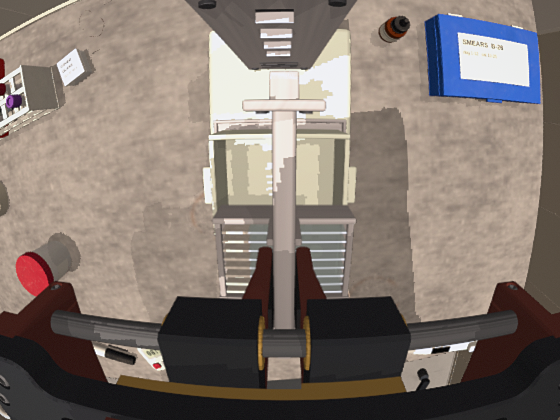

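View pics/s4.png

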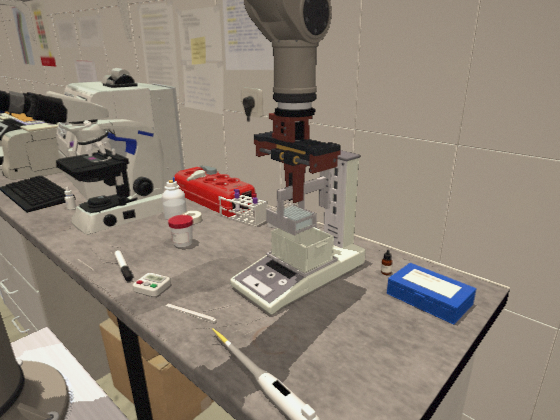

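```bash
python3 - <<'E'
from h import *
import pickle
F=pickle.load(open('f4.pkl','rb')); f=F['wrist']
# carrier held pose
th=np.arctan2(-.117843,.99303); t=np.array([.56517,-.08221])
o=t+(-.0097)*np.array([np.cos(th),np.sin(th)]); cp=[o[0],o[1],th,.36938-.2326]; print(cp)
over(f,[cp,DP],[CAR,DIP],5,(200,360,0,120),'w4a',fish)
over(F['scene'],[cp,DP],[CAR,DIP],5,(265,370,140,260),'s4a',pin)
over(F['top'],[cp,DP],[CAR,DIP],6,(245,345,130,230),'t4a',pin)
E
```

```text
[np.float64(0.5555375875849512), np.float64(-0.08106692035867337), np.float64(-0.11811772957463551), 0.13677999999999998]
```

View pics/w4a.png

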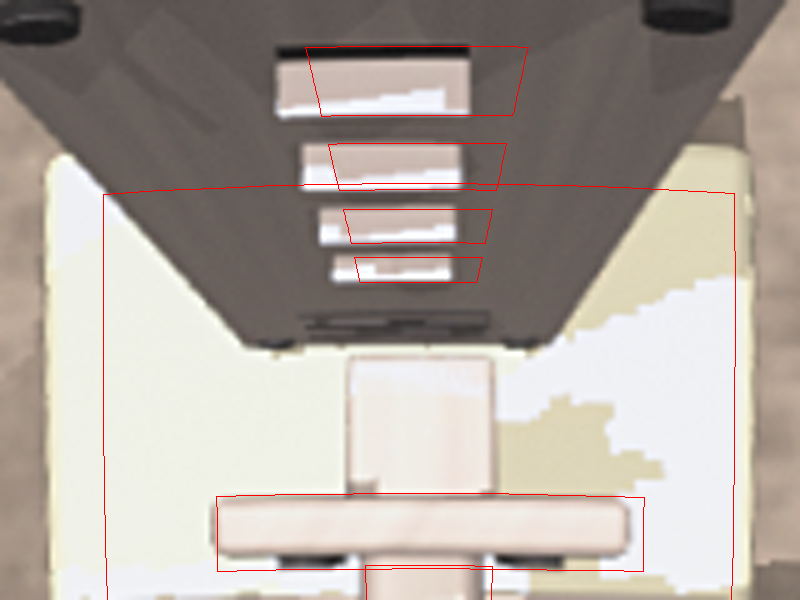

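View pics/s4a.png

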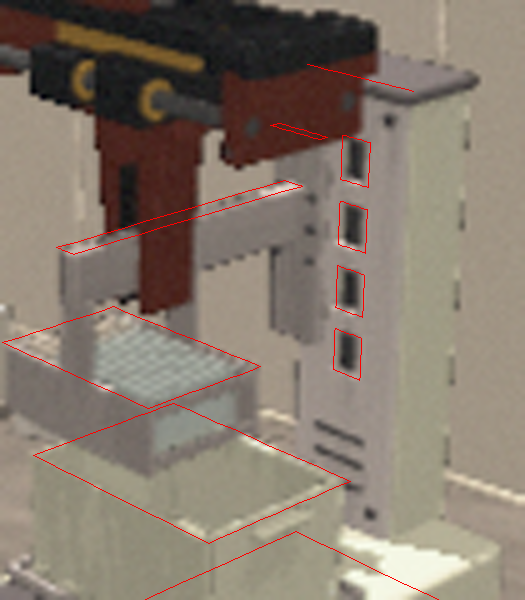

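View pics/t4a.png

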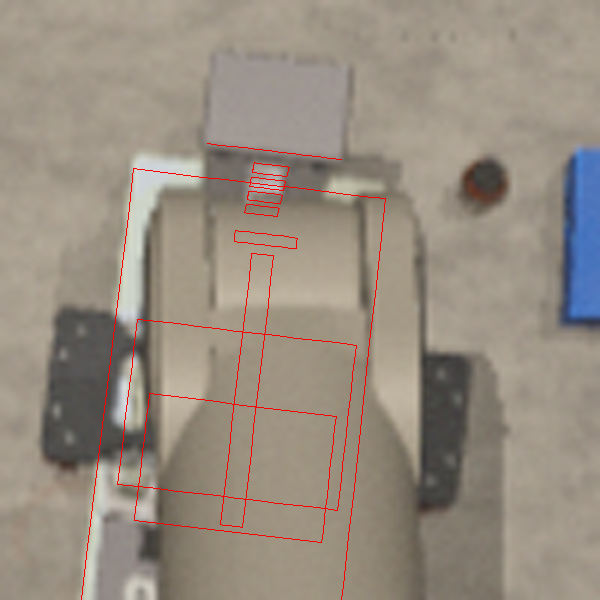

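```bash
python3 -m creep '[[0,-0.36,0,0,0,0],[0.8,0,0,0,0,0],[0.8,0,0,0,0,0],[0,0,0,0,0,0],[0,0,0,0,0,0]]'
python3 - <<'E'
from h import *
import pickle
s=state(); print(s['t'],s['ee_pos'],s['ee_rot'][0],s['ft_force'])
F={n:grab_frame(n) for n in ('wrist','scene')}
pickle.dump(F,open('f5.pkl','wb'))
R=s['ee_rot'];th=np.arctan2(R[1][0],R[0][0]); t=np.array(s['ee_pos'])
o=t[:2]+(-.0097)*np.array([np.cos(th),np.sin(th)]); cp=[o[0],o[1],th,t[2]-.2326]; print(cp)
dp=[DP[0]+.0037*.117,DP[1]+.0037*.993,DP[2]]
over(F['wrist'],[cp,dp],[CAR,DIP],5,(200,360,0,120),'w5a',fish)
over(F['scene'],[cp,DP],[CAR,DIP],5,(265,370,140,260),'s5a',pin)
E
```

```text
t: 7.98
ee_pos: [0.5819, -0.0804, 0.3695]
ee_rot: [[0.993, -0.117, -0.0], [-0.117, -0.993, 0.0], [-0.0, 0.0, -1.0]]
ft_force: [0.7, 0.7, -3.7]
finger_gap: 0.112
7.975 [ 0.58188905 -0.08041112  0.36947167] [ 9.93123624e-01 -1.17069331e-01 -4.88177098e-04] [ 0.7498962   0.71782752 -3.74248396]
[np.float64(0.572255753601442), np.float64(-0.07927554828577005), np.float64(-0.11733840968710606), np.float64(0.1368716682922201)]
```

View pics/w5a.png

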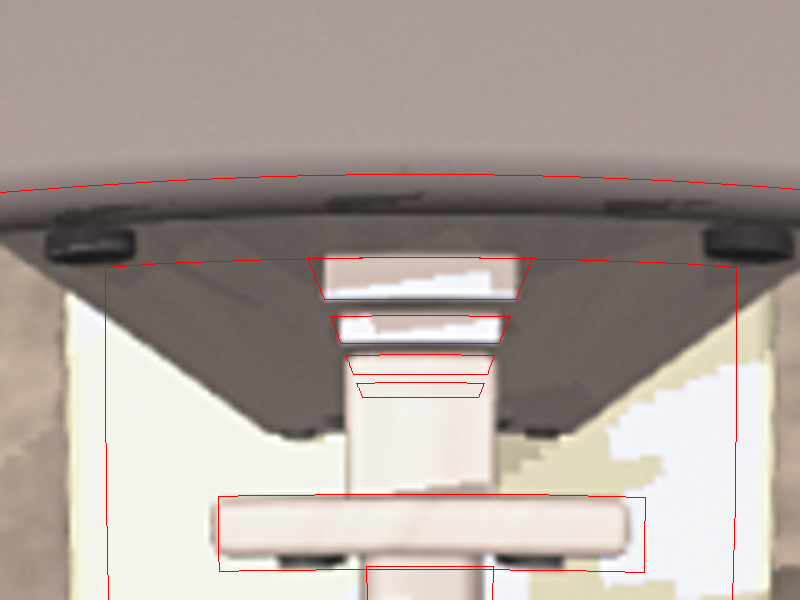

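View pics/s5a.png

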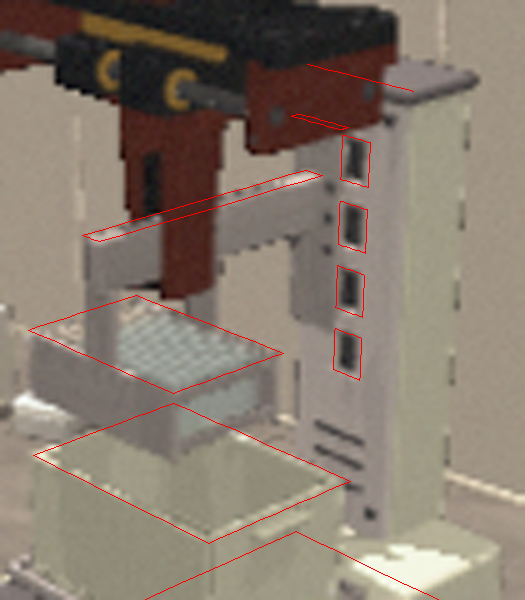

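```bash
python3 -m creep '[[0,0,0.2,0,0,0],[0.5,0,0,0,0,0],[0.4,0,0,0,0,0],[0,0,0,0,0,0]]'; python3 -m creep '[[0.4,0,0,0,0,0],[0.3,0,0,0,0,0],[0,0,0,0,0,0],[0,0,0,0,0,0]]'
python3 - <<'E'
from h import *
import pickle
s=state(); print(s['t'],s['ee_pos'],s['ee_rot'][0],s['ft_force'],s['ft_torque'])
F={n:grab_frame(n) for n in ('wrist','scene')}
R=s['ee_rot'];th=np.arctan2(R[1][0],R[0][0]); t=np.array(s['ee_pos'])
o=t[:2]+(-.0097)*np.array([np.cos(th),np.sin(th)]); cp=[o[0],o[1],th,t[2]-.2326]; print(cp)
over(F['wrist'],[cp],[CAR],5,(200,360,0,120),'w6a',fish)
over(F['scene'],[cp,DP],[CAR,DIP],5,(265,370,140,260),'s6a',pin)
E
```

```text
t: 8.57
ee_pos: [0.5912, -0.0814, 0.3677]
ee_rot: [[0.993, -0.117, 0.0], [-0.117, -0.993, 0.0], [0.0, -0.0, -1.0]]
ft_force: [-0.4, 0.8, -4.3]
finger_gap: 0.113
t: 9.07
ee_pos: [0.5977, -0.0822, 0.3676]
ee_rot: [[0.993, -0.117, -0.0], [-0.117, -0.993, -0.0], [-0.0, 0.0, -1.0]]
ft_force: [-0.1, -0.8, -3.8]
finger_gap: 0.113
9.075 [ 0.59772314 -0.08221619  0.36761024] [ 9.93140892e-01 -1.16923626e-01 -1.84245547e-04] [-0.07989026 -0.76297778 -3.84459745] [ 0.0393711   0.12037438 -0.0039562 ]
[np.float64(0.5880896768391888), np.float64(-0.08108202672988231), np.float64(-0.11719169618738448), np.float64(0.13501024031149414)]
```

View pics/w6a.png

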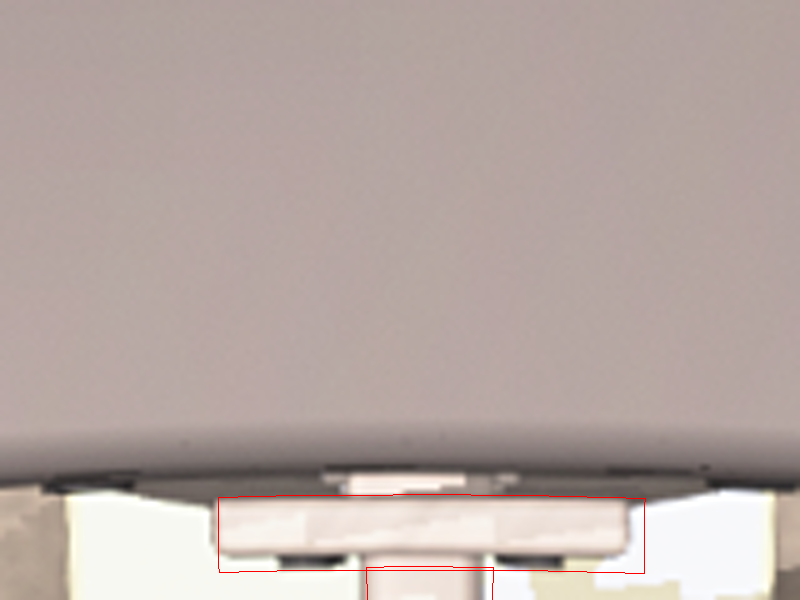

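View pics/s6a.png

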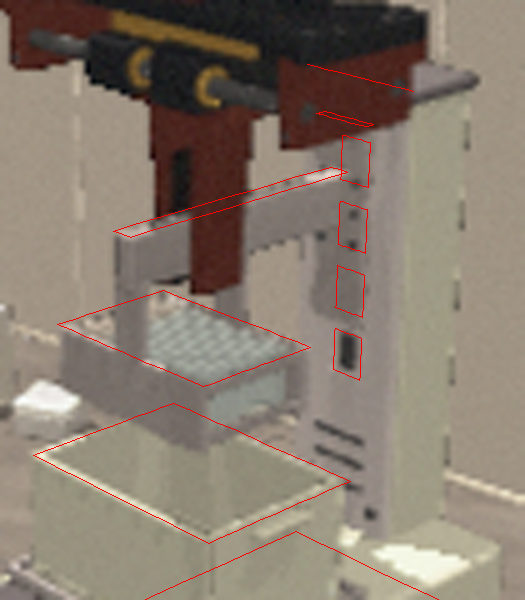

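```bash
python3 -m creep '[[0.15,0,0,0,0,0],[0,0,0,0,0,0]]';python3 -m creep '[[0.1,0,0,0,0,0],[0,0,0,0,0,0]]'
```

```text
t: 9.43
ee_pos: [0.5994, -0.0824, 0.3677]
ee_rot: [[0.993, -0.117, 0.0], [-0.117, -0.993, 0.0], [0.0, -0.0, -1.0]]
ft_force: [0.2, -0.4, -2.5]
finger_gap: 0.116
t: 9.68
ee_pos: [0.6001, -0.0825, 0.3675]
ee_rot: [[0.993, -0.117, -0.001], [-0.117, -0.993, 0.0], [-0.001, 0.0, -1.0]]
ft_force: [-1.1, -0.4, -2.6]
finger_gap: 0.115
```

```bash
python3 -m creep '[[0.1,0,0,0,0,0],[0,0,0,0,0,0]]'; python3 -m creep '[[0,0,0,0,0,0]]'
```

```text
t: 9.93
ee_pos: [0.6004, -0.0826, 0.3674]
ee_rot: [[0.993, -0.117, -0.003], [-0.117, -0.993, 0.0], [-0.003, 0.0, -1.0]]
ft_force: [-5.2, 0.7, -0.6]
finger_gap: 0.112
t: 10.05
ee_pos: [0.6004, -0.0826, 0.3674]
ee_rot: [[0.993, -0.117, -0.003], [-0.117, -0.993, 0.0], [-0.003, 0.0, -1.0]]
ft_force: [-4.1, 0.6, -1.9]
finger_gap: 0.112
```

```bash
python3 -m creep '[[-0.12,0,0,0,0,0],[0,0,0.3,0,0,0],[0,0,0.3,0,0,0],[0,0,0.2,0,0,0],[0,0,0,0,0,0]]'; python3 -m creep '[[0,0,0.15,0,0,0],[0,0,0,0,0,0]]'; python3 -m creep '[[0,0,0.1,0,0,0],[0,0,0,0,0,0]]'
```

```text
t: 10.68
ee_pos: [0.6, -0.0825, 0.3592]
ee_rot: [[0.993, -0.117, -0.001], [-0.117, -0.993, 0.0], [-0.001, 0.0, -1.0]]
ft_force: [-1.7, -0.3, -5.1]
finger_gap: 0.113
t: 10.92
ee_pos: [0.6, -0.0825, 0.358]
ee_rot: [[0.993, -0.117, -0.0], [-0.117, -0.993, -0.0], [-0.0, 0.0, -1.0]]
ft_force: [-3.0, -0.3, -3.0]
finger_gap: 0.113
t: 11.18
ee_pos: [0.6, -0.0825, 0.3571]
ee_rot: [[0.993, -0.117, -0.0], [-0.117, -0.993, -0.0], [-0.0, 0.0, -1.0]]
ft_force: [-3.3, 0.1, -3.3]
finger_gap: 0.113
```

```bash
python3 -m creep '[[0,0,0.1,0,0,0],[0,0,0,0,0,0]]';  python3 -m creep '[[0,0,0.1,0,0,0],[0,0,0,0,0,0]]'
python3 - <<'E'
from h import *
s=state(); print(s['t'],s['ee_pos'],s['ee_rot'][0],s['ft_force'],s['ft_torque'])
F={n:grab_frame(n) for n in ('wrist','scene')}
R=s['ee_rot'];th=np.arctan2(R[1][0],R[0][0]); t=np.array(s['ee_pos'])
o=t[:2]+(-.0097)*np.array([np.cos(th),np.sin(th)]); cp=[o[0],o[1],th,t[2]-.2326]; print(cp)
over(F['scene'],[cp,DP],[CAR,DIP],5,(265,370,140,260),'s7a',pin); save(F['wrist'],'w7')
E
```

```text
t: 11.42
ee_pos: [0.6, -0.0825, 0.3565]
ee_rot: [[0.993, -0.117, -0.0], [-0.117, -0.993, 0.0], [-0.0, -0.0, -1.0]]
ft_force: [-6.0, 0.1, 0.4]
finger_gap: 0.11
t: 11.68
ee_pos: [0.5998, -0.0824, 0.356]
ee_rot: [[0.993, -0.117, -0.0], [-0.117, -0.993, 0.0], [-0.0, 0.0, -1.0]]
ft_force: [-7.6, 1.4, 4.3]
finger_gap: 0.115
11.675 [ 0.59981006 -0.08244508  0.3559775 ] [ 9.93136865e-01 -1.16957501e-01 -3.31676505e-04] [-7.57189778  1.40268426  4.33291816] [0.14668994 1.39739683 0.10161705]
[np.float64(0.5901766332097212), np.float64(-0.08131059359099888), np.float64(-0.11722581037056759), np.float64(0.1233775044703079)]
```

View pics/s7a.png

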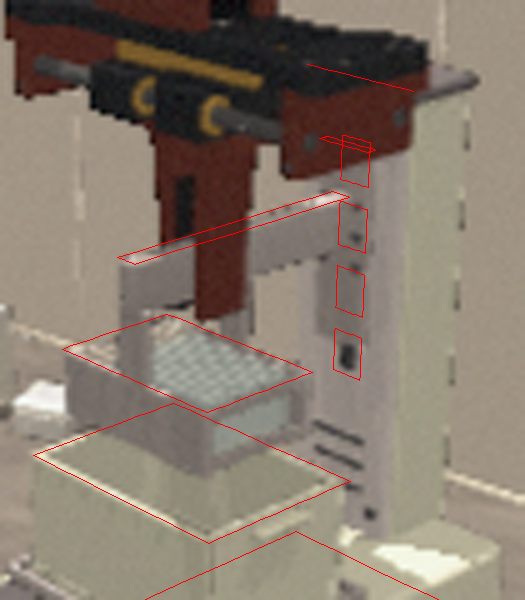

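View pics/w7.png

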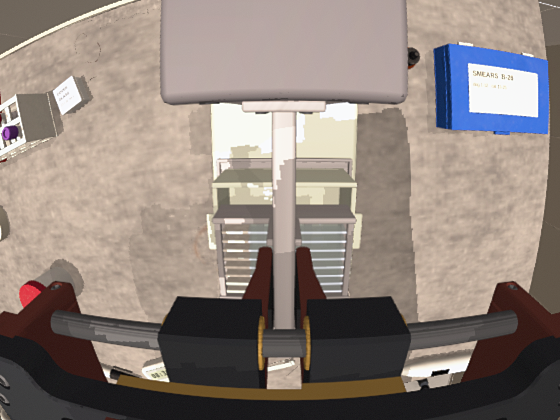

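```bash
python3 -m creep '[[-0.05,0,-0.05,0,0,0],[0,0,0,0,0,0]]'; python3 -m creep '[[0,0,0,0,0,0],[0,0,0,0,0,0],[0,0,0,0,0,0],[0,0,0,0,0,0]]' 0;  python3 -m creep '[[0,0,0,0,0,0],[0,0,0,0,0,0],[0,0,0,0,0,0]]'
python3 - <<'E'
from h import *
F={n:grab_frame(n) for n in ('wrist','scene')}
cp=[.5902,-.0813,-.1172,.124]
over(F['scene'],[cp,DP],[CAR,DIP],5,(265,370,140,260),'s8a',pin); save(F['wrist'],'w8')
E
```

```text
t: 12.02
ee_pos: [0.5997, -0.0824, 0.3561]
ee_rot: [[0.993, -0.117, 0.001], [-0.117, -0.993, -0.0], [0.001, -0.0, -1.0]]
ft_force: [-6.0, 0.3, 1.4]
finger_gap: 0.111
t: 12.52
ee_pos: [0.5997, -0.0825, 0.3557]
ee_rot: [[0.993, -0.117, 0.001], [-0.117, -0.993, -0.0], [0.001, -0.0, -1.0]]
ft_force: [-0.1, 0.1, 0.4]
finger_gap: 0.495
t: 12.9
ee_pos: [0.5996, -0.0824, 0.3557]
ee_rot: [[0.993, -0.117, 0.0], [-0.117, -0.993, -0.0], [0.0, 0.0, -1.0]]
ft_force: [0.0, -0.3, -0.1]
finger_gap: 0.499
```

View pics/s8a.png

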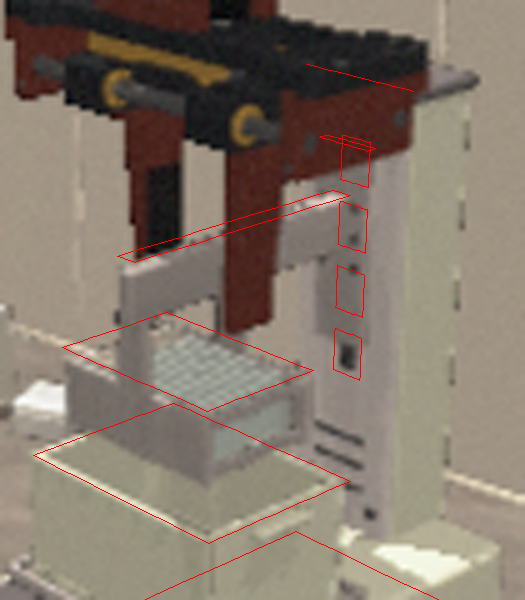

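View pics/w8.png

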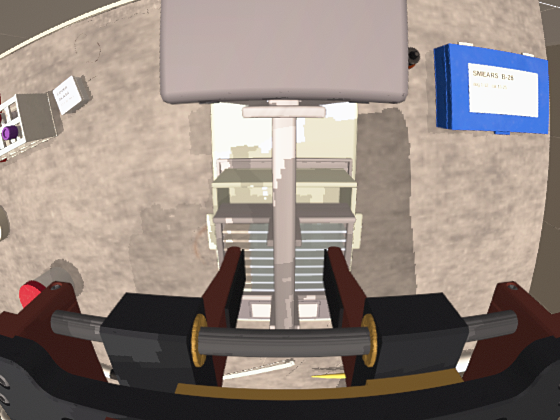

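```bash
python3 -m creep '[[0,0,-2,0,0,0],[0,0,-3,0,0,0],[0,0,-3,0,0,0],[0,0,-0.5,0,0,0],[-4,0,0,0,0,0]]'; python3 -m creep '[[-5,0,0,0,0,0],[-5,0,0,0,0,0],[0,0,0,0,0,0],[0,0,0,0,0,0],[0,0,0,0,0,0]]' 1
python3 - <<'E'
from h import *
import pickle
F={n:grab_frame(n) for n in ('wrist','scene')}
for n in F: save(F[n],n[0]+'9')
pickle.dump(F,open('f9.pkl','wb'))
print([(np.round(d['location'],4).tolist(),round(d['confidence'],2)) for d in boxes_of(F['wrist'],'start_key')][:3])
print([(np.round(d['location'],4).tolist(),round(d['confidence'],2)) for d in boxes_of(F['wrist'],'small_keys')][:3])
m=cut_out(F['wrist'],'start_key')
for d in m[:2]:
  v,u=np.nonzero(d['pixels']); print(d['confidence'],len(u),u.mean(),v.mean(),u.min(),u.max(),v.min(),v.max())
E
```

```text
t: 13.62
ee_pos: [0.5607, -0.0777, 0.44]
ee_rot: [[0.993, -0.117, 0.001], [-0.117, -0.993, 0.0], [0.001, -0.0, -1.0]]
ft_force: [-0.3, 0.9, -0.7]
finger_gap: 0.498
t: 14.25
ee_pos: [0.4615, -0.0661, 0.4404]
ee_rot: [[0.993, -0.117, 0.0], [-0.117, -0.993, 0.0], [0.0, -0.0, -1.0]]
ft_force: [-0.3, 0.2, -0.5]
finger_gap: 0.009
[([0.4683, -0.0646, 0.0261], 0.58)]
[([0.5036, -0.0695, 0.0419], 0.74), ([0.5142, 0.2343, 0.0672], 0.19)]
0.92 1251 283.6282973621103 173.01998401278976 252 316 163 183
```

View pics/w9.png

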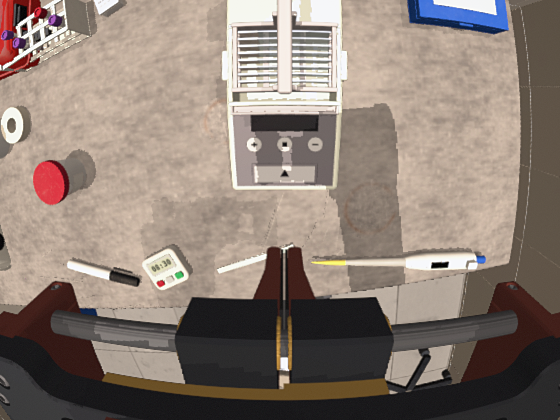

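View pics/s9.png

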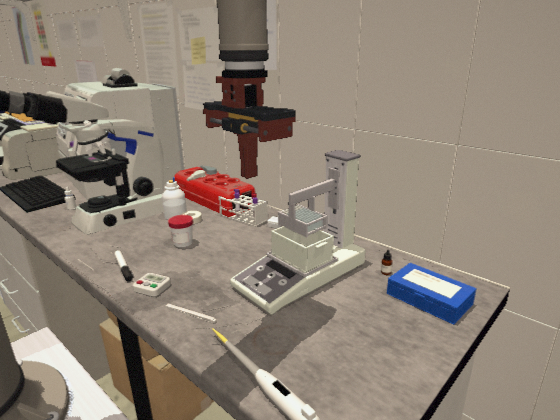

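```bash
python3 - <<'E'
from h import *
import pickle
from scipy.optimize import least_squares
F=pickle.load(open('f9.pkl','rb')); F['top']=grab_frame('top')
fs=grab_frame('scene')
pts={}
for n,f in (('scene',fs),):
    d=cut_out(f,'start_key')
    if d:
        v,u=np.nonzero(d[0]['pixels']); print(n,d[0]['confidence'],len(u),u.mean(),v.mean()); 
f=F['wrist']
def ray(f,uv):
    m=np.array(f['mtx']); a=(np.array(uv)-[m[0,2],m[1,2]])/m[0,0]; th=np.hypot(*a); d=np.array([*(np.sin(th)*a/th),np.cos(th)])
    R=np.array(f['R']); return -R.T@np.array(f['t']), R.T@d
for z in (.025,.03,.035):
    o,d=ray(f,(283.6,173)); P=o+d*(z-o[2])/d[2]; o,d=ray(f,(285,144)); Q=o+d*(z+.0079-o[2])/d[2]; print(z,P,Q,np.linalg.norm(P-Q), 'scene',pin(fs,P),pin(fs,Q),'top',pin(F['top'],P))
E
```

```text
scene 0.93 379 257.8654353562005 285.5514511873351
0.025 [ 0.4675266  -0.06587365  0.025     ] [ 0.50395318 -0.07183707  0.0329    ] 0.03774742047358528 scene [[256.06232427 286.25317089]] [[270.70072962 276.64806052]] top [[277.21597806 241.87798293]]
0.03 [ 0.4685021  -0.06599148  0.03      ] [ 0.50447798 -0.07188026  0.0379    ] 0.037300824061352884 scene [[256.36523406 283.95132163]] [[270.84135445 274.45624349]] top [[277.29292773 241.46158433]]
0.035 [ 0.4694776 -0.0661093  0.035    ] [ 0.50500278 -0.07192345  0.0429    ] 0.036854478672675814 scene [[256.66912163 281.64204211]] [[270.98251257 272.25611453]] top [[277.37035035 241.04262648]]
```

```bash
python3 -m creep '[[-3.3,0,0,0,0,0],[0,0,0,0,6,0],[0,0,0,0,6,0],[0,0,0,0,0,0],[0,0,0,0,0,0]]'
python3 - <<'E'
from h import *
s=state(); R=np.array(s['ee_rot']); t=np.array(s['ee_pos']); print(s['t'],t,R.round(3).tolist(),s['joint_positions'],s['finger_gap'],s['ft_force'])
tip=t+.182*R[:,2]; print('tip',tip); K=np.array([.468,-.066,.027]); print('delta tool',R.T@(K-tip))
E
```

```text
t: 15.28
ee_pos: [0.4278, -0.0622, 0.4407]
ee_rot: [[0.972, -0.117, 0.205], [-0.114, -0.993, -0.024], [0.206, -0.0, -0.979]]
ft_force: [0.4, 0.1, 0.5]
finger_gap: 0.008
15.275 [ 0.42784425 -0.06219994  0.4407222 ] [[0.972, -0.117, 0.205], [-0.114, -0.993, -0.024], [0.206, -0.0, -0.979]] [ 0.10259094 -0.01682777 -0.11018923  2.11484043  0.03207785  0.83769796
 -1.71479409] 0.008015641087570684 [0.35577355 0.05158768 0.47908984]
tip [ 0.46510178 -0.06658472  0.26263051]
delta tool [-0.04581962 -0.00091633  0.23114974]
```

```bash
python3 -m creep '[[-1.2,0,5,0,0,0],[-1.2,-0.1,5,0,0,0],[-1.2,0,5,0,0,0],[-1.1,0,4,0,0,0],[0,0,0,0,0,0]]'
python3 -m creep '[[0,0,1.5,0,0,0],[0,0,0,0,0,0],[0,0,0,0,0,0]]'
python3 - <<'E'
from h import *
s=state(); R=np.array(s['ee_rot']); t=np.array(s['ee_pos']); print(s['t'],t,s['joint_positions'].round(3) if hasattr(s['joint_positions'],'round') else s['joint_positions'],s['ft_force'])
tip=t+.182*R[:,2]; print('tip',tip); K=np.array([.468,-.066,.027]); print('delta tool',R.T@(K-tip))
F=grab_frame('scene');save(F,'s10'); im=F['image'][190:330,215:375]; cv2.imwrite('pics/s10z.png',cv2.resize(im[:,:,::-1],None,fx=4,fy=4))
F=grab_frame('wrist');save(F,'w10')
E
```

```text
t: 15.9
ee_pos: [0.4205, -0.0604, 0.2426]
ee_rot: [[0.973, -0.117, 0.199], [-0.114, -0.993, -0.024], [0.2, 0.001, -0.98]]
ft_force: [-0.9, -0.4, -0.6]
finger_gap: 0.008
t: 16.27
ee_pos: [0.4252, -0.0609, 0.2317]
ee_rot: [[0.971, -0.117, 0.208], [-0.115, -0.993, -0.024], [0.21, -0.0, -0.978]]
ft_force: [0.1, 0.0, -0.2]
finger_gap: 0.006
16.275 [ 0.42521336 -0.06087409  0.23168671] [ 0.045  0.326 -0.067  2.33   0.178  0.281 -1.87 ] [ 0.05187065  0.00401873 -0.19021897]
tip [ 0.4631126  -0.06533074  0.05373226]
delta tool [-7.82502275e-04  9.41355693e-05  2.71721779e-02]
```

View pics/s10z.png

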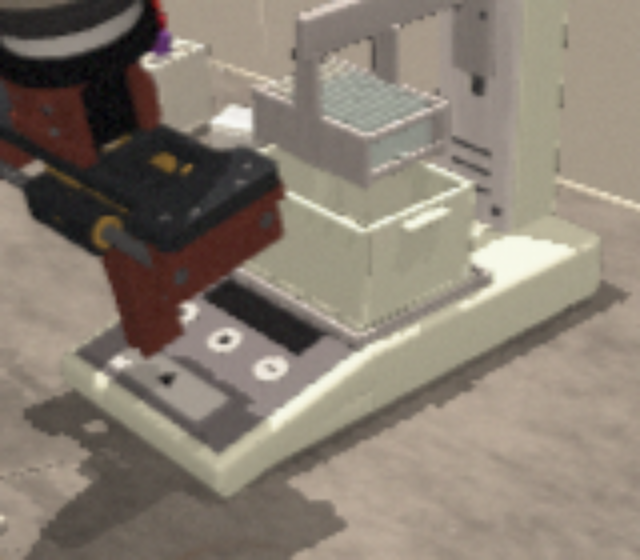

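View pics/w10.png

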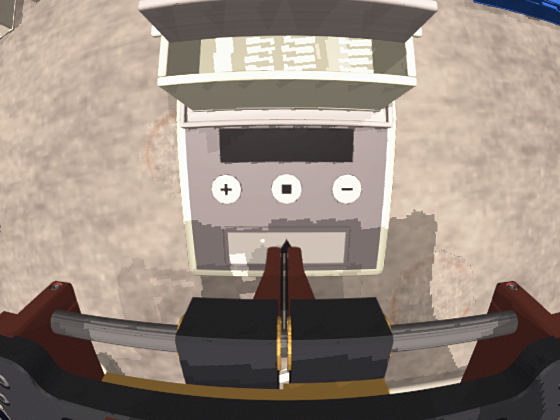

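```bash
python3 -m creep '[[0.8,0,0,0,-2.5,0],[0.8,0,0,0,-2.5,0],[0,0,1.2,0,0,0],[0,0,0,0,0,0],[0,0,0,0,0,0]]'
cat > st.py <<'E'
from h import *
s=state(); R=np.array(s['ee_rot']); t=np.array(s['ee_pos']); print(s['t'],np.round(s['joint_positions'],3),np.round(s['ft_force'],2))
tip=t+.182*R[:,2]; print('tip',tip); K=np.array([.468,-.066,.027]); print('delta tool',R.T@(K-tip))
E
python3 st.py
```

```text
t: 17.0
ee_pos: [0.441, -0.0627, 0.2212]
ee_rot: [[0.986, -0.117, 0.12], [-0.116, -0.993, -0.014], [0.121, 0.0, -0.993]]
ft_force: [-0.8, -0.2, -0.8]
finger_gap: 0.009
17.0 [ 0.083  0.38  -0.102  2.268  0.145  0.379 -1.828] [-0.81 -0.21 -0.83]
tip [ 0.46292625 -0.06535776  0.04050427]
delta tool [3.44025247e-03 4.26484570e-05 1.40243893e-02]
```

```bash
python3 -m creep '[[0.2,0,0.5,0,0,0],[0,0,0.4,0,0,0],[0,0,0,0,0,0],[0,0,0,0,0,0]]'; python3 st.py; python3 -m creep '[[0,0,0.1,0,0,0],[0,0,0,0,0,0]]';python3 -m creep '[[0,0,0.1,0,0,0],[0,0,0,0,0,0]]'
```

```text
t: 17.5
ee_pos: [0.4446, -0.0632, 0.2127]
ee_rot: [[0.986, -0.117, 0.121], [-0.116, -0.993, -0.014], [0.122, 0.0, -0.993]]
ft_force: [-0.9, 0.9, 0.8]
finger_gap: 0.003
17.5 [ 0.079  0.402 -0.097  2.264  0.151  0.36  -1.833] [-0.93  0.89  0.8 ]
tip [ 0.4666333  -0.06577177  0.03205046]
delta tool [7.58988759e-04 6.67584974e-05 5.18136779e-03]
t: 17.75
ee_pos: [0.4449, -0.0632, 0.2119]
ee_rot: [[0.986, -0.117, 0.121], [-0.116, -0.993, -0.014], [0.122, -0.0, -0.993]]
ft_force: [0.1, 0.5, 0.7]
finger_gap: 0.004
t: 18.0
ee_pos: [0.445, -0.0632, 0.2109]
ee_rot: [[0.986, -0.117, 0.121], [-0.116, -0.993, -0.014], [0.122, 0.0, -0.992]]
ft_force: [-0.6, -0.2, 5.2]
finger_gap: 0.006
```

```bash
python3 -m creep '[[0,0,0.07,0,0,0],[0,0,0,0,0,0]]';python3 -m creep '[[0,0,0.05,0,0,0],[0,0,0,0,0,0]]'
```

```text
t: 18.25
ee_pos: [0.4451, -0.0633, 0.2103]
ee_rot: [[0.986, -0.117, 0.122], [-0.116, -0.993, -0.014], [0.122, 0.0, -0.992]]
ft_force: [-1.7, 0.2, 6.1]
finger_gap: -0.001
t: 18.5
ee_pos: [0.4452, -0.0633, 0.2101]
ee_rot: [[0.986, -0.117, 0.122], [-0.116, -0.993, -0.014], [0.123, 0.0, -0.992]]
ft_force: [-2.9, -0.1, 10.1]
finger_gap: 0.003
```

```bash
python3 -m creep '[[0,0,0.03,0,0,0],[0,0,0,0,0,0]]'; python3 -m creep '[[0,0,0,0,0,0]]'
```

```text
t: 18.75
ee_pos: [0.4452, -0.0633, 0.21]
ee_rot: [[0.986, -0.117, 0.122], [-0.116, -0.993, -0.014], [0.123, 0.0, -0.992]]
ft_force: [-4.3, 0.0, 13.2]
finger_gap: 0.007
t: 18.88
ee_pos: [0.4452, -0.0632, 0.21]
ee_rot: [[0.986, -0.117, 0.122], [-0.116, -0.993, -0.014], [0.123, 0.0, -0.992]]
ft_force: [-3.7, 0.4, 13.3]
finger_gap: 0.004
```

```bash
python3 -m creep '[[0,0,0,0,0,0],[0,0,0,0,0,0],[0,0,0,0,0,0],[0,0,0,0,0,0]]'; python3 -m creep '[[0,0,0,0,0,0],[0,0,0,0,0,0],[0,0,0,0,0,0],[0,0,0,0,0,0]]'; python3 -m creep '[[0,0,-0.3,0,0,0],[0,0,-2,0,0,0],[0,0,-4,0,0,0],[0,0,-4,0,0,0],[0,0,0,0,0,0]]'; python3 -m creep '[[0,0,0,0,0,0],[0,0,0,0,0,0],[0,0,0,0,0,0]]'
python3 - <<'E'
from h import *
f=grab_frame('scene'); save(f,'s11')
cp=[.5902,-.0813,-.1172,.124]
over(f,[cp,DP],[CAR,DIP],5,(265,370,140,260),'s11a',pin)
print(state()['t'])
E
```

```text
t: 19.38
ee_pos: [0.4452, -0.0632, 0.21]
ee_rot: [[0.986, -0.117, 0.122], [-0.116, -0.993, -0.014], [0.123, 0.0, -0.992]]
ft_force: [-2.5, 0.2, 13.4]
finger_gap: 0.006
t: 19.88
ee_pos: [0.4452, -0.0633, 0.2099]
ee_rot: [[0.986, -0.117, 0.122], [-0.116, -0.993, -0.014], [0.123, 0.0, -0.992]]
ft_force: [-4.4, 0.3, 15.0]
finger_gap: 0.007
t: 20.5
ee_pos: [0.4333, -0.0619, 0.3139]
ee_rot: [[0.985, -0.117, 0.126], [-0.116, -0.993, -0.015], [0.127, -0.0, -0.992]]
ft_force: [-0.4, 0.3, -0.5]
finger_gap: 0.0
t: 20.88
ee_pos: [0.4324, -0.0617, 0.3105]
ee_rot: [[0.986, -0.117, 0.119], [-0.116, -0.993, -0.014], [0.12, 0.0, -0.993]]
ft_force: [0.1, 0.9, 0.2]
finger_gap: 0.003
20.925
```

View pics/s11a.png

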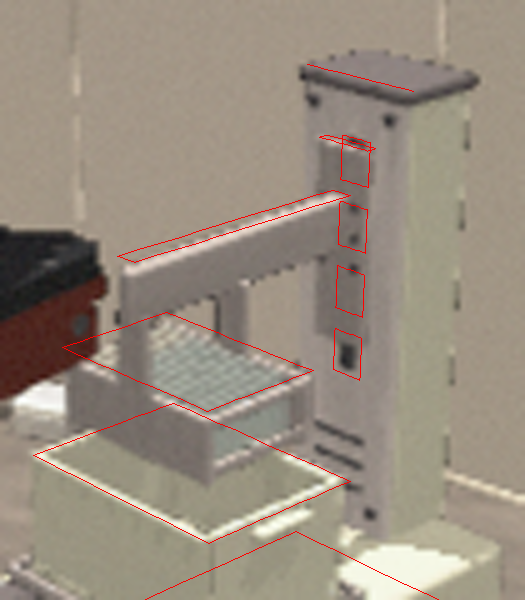

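View pics/s11.png

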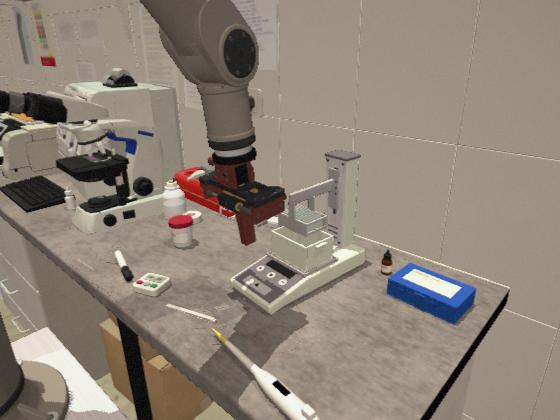

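```bash
python3 -c "
from workcell import *
print(job_done())"
```

```text
the job is handed in; nothing more can be done
None
```

I hung the slide basket in the highest position, pressed the start key, released it, and handed the job in at about 21 s of the 58 s allowed. The system gave no verdict.

- **Hanging the basket:** I gripped the bar and lined the tabs up with the slots using the wrist camera. They went in without resistance. I pushed until the hook plate met the upright at about 5 N. As I lowered the basket, its weight came off the gripper at the tool height predicted for the top slot. After I opened the gripper, the force on the tool was close to zero. The basket stayed up and sagged forward slightly, by about 2 degrees by eye.
- **Start key:** I pressed it with the shut fingertips, the tool tilted about 7 degrees. The measured force stayed between about 13 and 15.6 N for a little over 1.1 s. That ran slightly above the 12 to 14 N target at times but stayed well below 22 N. I then raised the fingers about 10 cm, and the force was back near zero.
- **Last checks:** The final scene picture shows the basket hanging by both tabs with only the lowest slot free. The fingers are clear of everything. The cup, slide box and dropper bottle look unmoved, though I did not measure them.
- **A disagreement:** The fixed cameras and the wrist camera differed by about 3 to 4 mm on where the slots are sideways. I followed the wrist camera, and the clean fit bore that out.

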